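# Open the carton under the ionising bar and bring out the housing

## Task

Fold both flaps of the small carton right back, until they come up against their stops, and only then take out the brass housing and stand it upright on the marble inspection block without dropping it. Leave the flaps folded back, and do not disturb the other things on the bench.

Things in the scene. Friction and masses are not known exactly. Their poses are not given: they have to be found in the camera images.
- carton: small cardboard carton fixed on a white bench unit (250 x 150 mm, 130 mm high); origin on the table under the carton's centre, x away from the robot, y left, z up. Carton outside 120 (x) x 140 (y) mm, walls 4 mm; rim 190 mm, inner floor (dark foam) 146 mm above the table. A post on the unit, 155 mm behind (+x), carries the ionising bar over the carton
- bar (a point): centre of the grey ionising bar fixed over the carton: 30 x 30 mm in section, 205 mm long along the carton's y; 20 mm in +x from the carton's centre, 341 mm above the table (151 mm above the rim). It blocks an upright tool over the carton: come in from the robot's side with the tool leaning back towards the robot by some 25 to 40 degrees
- carton_rim (a point): centre of the carton's opening, at rim height (190 mm above the table), axes as the carton's
- flap_left (a joint): left flap (seen from the robot), a cardboard panel 118 x 67 x 4 mm hinged along the carton's left rim. 0 = shut flat over the opening, 1.57 = upright, stop at 2.7 rad (folded outwards, 25 degrees above level). It stays where it is left; about 1 N at the free edge moves it. Starts half open, 0.85 to 1.3
- flap_right (a joint): right flap (seen from the robot), a cardboard panel 118 x 67 x 4 mm hinged along the carton's right rim. 0 = shut flat over the opening, 1.57 = upright, stop at 2.7 rad (folded outwards, 25 degrees above level). It stays where it is left; about 1 N at the free edge moves it. Starts half open, 0.85 to 1.3
- flap_left_hinge (a point): middle of the left flap's hinge line (68 mm in +y from the carton's centre, 190 mm above the table); the hinge runs along the carton's x
- flap_right_hinge (a point): middle of the right flap's hinge line (68 mm in -y from the carton's centre, 190 mm above the table); the hinge runs along the carton's x
- flap_left_edge (a point): middle of the left flap's free edge, 67 mm from its hinge
- flap_right_edge (a point): middle of the right flap's free edge, 67 mm from its hinge
- housing: brass housing standing on the carton's floor: square block 34 x 34 x 34 mm with a round boss 20 mm across and 8 mm high on top; 42 mm high in all, about 0.2 kg; origin at the centre of its underside, z up, x and y square to its sides
- block: marble inspection block standing on the table, 220 (x) x 180 (y) x 100 mm; origin at the centre of its underside. On the left part (+y) of its top stand a small glass jar (36 mm across, 45 mm high, about 75 mm in x and 55 mm in y from the centre) and lie steel tweezers (120 mm long, along x, about 65 mm in y); its middle and right part are free
- block_top (a point): centre of the inspection block's top face, 100 mm above the table, axes as the block's
- jar: bystander: small glass jar, not to be disturbed; origin at its underside
- driver: bystander: screwdriver, not to be disturbed; origin at its underside
- tweezers: bystander: tweezers, not to be disturbed; origin at its underside
- tray: bystander: clear tray of tools, not to be disturbed; origin at its underside
- case: bystander: small clear case, not to be disturbed; origin at its underside
- solvent: bystander: solvent bottle, not to be disturbed; origin at its underside
- tape: bystander: roll of tape, not to be disturbed; origin at its underside
There are look-alikes about, which are no part of the job. Of the things like the housing, leave any that is red; of the rest the smaller one is meant.

How it is judged:
By the outcome, as a careful person would: the job done as asked, in the order asked, and still so for the second after the job is handed in, with the robot touching nothing.
It also fails if it takes over 72 s, if anything falls off the work surface, if the arm or the gripper's body presses on something with over 40 N, if the wrist force passes 120 N, or if a joint passes its speed limit or range.

## Robot

A 7-joint arm with a two-finger parallel gripper is mounted at the origin on the work surface. World frame = base frame: x ahead of the robot, y to its left, z up, the work surface at z = 0. Lengths are in m, angles in rad, forces in N, time in s.
With the tool pointing down it reaches from about 0.4 to 0.925 m from the base axis. Payload 4.1 kg.
Tool frame: the origin (TCP) lies midway between the tips of the shut fingers; the grasp point (between the pads) lies 19 mm behind it; z points along the fingers, y is the line along which they close (so a half turn about z gives the same grasp; the last joint's range is limited). The gripper opens to 85 mm and grips with 20 to 120 N. Pads are 22 mm wide; open, the fingers measure 114 mm over their backs; the gripper's body (76 mm by 85 mm) begins 54 mm behind the grasp point. The pads swing forward as they close: fully open they stand 13 mm farther back than shut.
Start: joints at [-1.408, 0.398, 0.045, 1.537, -0.019, 1.207, -0.051], TCP at [0.168, 0.628, 0.231] pointing down, gripper open.
Joint ranges: [-2.82, 2.82], [-0.49, 2.23], [-1.37, 1.46], [0, 2.46], [-1.36, 4.5], [0.23, 2], [-2.94, 2.94]. Speed limits (rad/s): [2.57, 2.57, 3.14, 3.14, 3.14, 3.14, 3.14].

## Interface

Orientations are given as [roll, pitch, yaw] about the fixed x, y, z axes, in that order (R = Rz(yaw) Ry(pitch) Rx(roll)).
In Python, from bench import ctrl gives the robot as it stands.
- The arm moves only by the tool jog_arm, never from a script. Its argument "deltas" is a list of rows, each a list of 4 numbers: the shift along the tool's x, y, z in m, then the turn about the tool's z in units of 6 degrees (1.0 is 6 degrees). In form: [[dx, dy, dz, yaw], ...]. A call has 1 to 10 rows; each row shifts and turns the commanded pose from where the row before left it, along the tool's axes as they then stand; what a row does not reach is not made up. A row lasts 1/10 s, in which the tool goes at most 50 mm and 8.59 degrees, less where a joint would pass 70% of its speed; a pose out of reach is approached as far as the arm can. A call is refused whole if a number of a shift passes 0.05 or a number of a turn 1, either way. A call with a gripper value outside its range is refused whole. "fingers" is the closure, from -1 (fully open) to 1 (shut), set as the call begins (left out, the last holds). The fingers move at their own pace and stop on an object; "squeeze" is the grip in N (left out, the last holds). Time passes only in rows, so rows that do not move let the fingers close. It gives the time, the measured TCP pose, the force, the opening and the grip force at its end, in the units of the state.
- ctrl.state(): the state, without advancing time (a new reading comes with each control period).
- ctrl.get_image(name): name is "side" or "top"; returns the picture (420x560x3 uint8, red, green, blue); there is no depth.
- ctrl.camera_params(name): a dict with "K" (3x3 intrinsics, pixels), "cam_to_world" (4x4, takes a point from camera to world coordinates). Camera axes: x right, y up, looking along -z (the intrinsics and any distortion apply to the point x, -y, -z); pixel columns grow to the right and rows downward; lengths in m; the calibration is good to about 2 mm. A picture is of the moment at which its call begins. camera_params takes no time and is no camera call.
- ctrl.job_done(): hands the job in; it is judged then, once.
Trained networks look in the newest picture that a camera, given by its name, has taken for a name from the list of things; names that differ only in an ending like _2 or _b are one class to them, and where a whole thing is asked for, a point or a joint stands for the part that bears it (a point fixed in the world has none). Each returns a list of dicts, best first, with "p" (0 to 1); they miss things now and then, are a little off and sometimes report something else, mostly with a low value. They report only what shows in the picture. A call takes as long as a camera call. They do not tell look-alikes from the thing itself.
- ctrl.look_for(target, camera): "xyz" ([x, y, z] in m, in world coordinates, good to about 4 mm: the middle of the surface that is visible of it).
- ctrl.regions_of(target, camera): "region" (420x560 bool, what is visible of it).
The state is a dict: "clock": time; "joints": joint angles; "joint_vel": joint speeds; "effort": joint torques, N m; "tool_pos": TCP position; "orientation": TCP orientation; "force": force on the tool from outside, world axes, zero at the start; "wrist_torque": the same for the moment, N m; "finger_gap": finger opening in m; "grasp_force": force on a finger pad.
Only numpy, scipy, OpenCV 4.12 (cv2) and the standard library are available. Lean on these libraries where they do the work, as an engineer would, in place of code of your own. Each camera call takes 0.05 s, during which the arm holds its last target. There are 200 camera calls.

## Working session

There is one attempt and no reset: what is moved stays moved. The work goes in short steps, Python scripts to look and compute and a tool call to move; the robot and the scene stay as the last step left them, time stands still between calls to the robot, and variables do not carry over. Pictures are saved under pics/ and viewed, at most 10 in all, crops included, and the job is handed in when it is done.

Besides the shell and the picture viewer there is one more tool, called after ">>>" by a JSON object that holds its "fn" and its "kwargs". jog_arm: Moves the arm, as the interface text tells. Its arguments: {"type":"object","properties":{"deltas":{"type":"array"},"fingers":{"type":"number"},"squeeze":{"type":"number"}},"required":["deltas"]}

```bash
ls; mkdir -p pics; python3 - <<'E'
from bench import ctrl
import cv2,numpy as np
for n in("side","top"):
    im=ctrl.get_image(n); cv2.imwrite(f"pics/{n}0.png",im[:,:,::-1])
    p=ctrl.camera_params(n); print(n,np.round(p["K"],1).tolist(),np.round(p["cam_to_world"],3).tolist())
    for t in["carton","housing","block","flap_left","flap_right","flap_left_edge","flap_right_edge","block_top","carton_rim","bar","jar","tweezers","solvent","tray","case","tape","driver"]:
        print(n,t,[(np.round(d["xyz"],3).tolist(),round(d["p"],2)) for d in ctrl.look_for(t,n)][:4])
s=ctrl.state();print(s)
E
```

```text
pics
side [[495.6, 0.0, 282.2], [0.0, 495.6, 211.9], [0.0, 0.0, 1.0]] [[0.843, 0.373, -0.387, 0.001], [-0.537, 0.612, -0.581, -0.802], [0.021, 0.698, 0.716, 1.205], [0.0, 0.0, 0.0, 1.0]]
side carton [([0.659, -0.228, 0.16], 0.56)]
side housing [([0.493, -0.146, 0.046], 0.6), ([0.506, -0.245, 0.034], 0.51), ([0.624, -0.195, 0.179], 0.43)]
side block [([0.599, 0.152, 0.098], 0.72)]
side flap_left [([0.623, -0.161, 0.25], 0.64)]
side flap_right [([0.652, -0.256, 0.222], 0.85), ([0.427, -0.426, 0.019], 0.42)]
side flap_left_edge [([0.624, -0.162, 0.249], 0.61), ([0.652, -0.251, 0.224], 0.57)]
side flap_right_edge [([0.648, -0.254, 0.223], 0.89)]
side block_top [([0.598, 0.148, 0.104], 0.73), ([0.558, 0.255, 0.108], 0.22)]
side carton_rim [([0.663, -0.227, 0.159], 0.61)]
side bar [([0.655, -0.222, 0.158], 0.69)]
side jar [([0.675, 0.244, 0.134], 0.58), ([0.397, -0.053, 0.021], 0.28)]
side tweezers [([0.558, 0.253, 0.107], 0.43)]
side solvent [([0.395, 0.408, 0.075], 0.87)]
side tray [([0.642, -0.45, 0.004], 0.95)]
side case [([0.593, 0.419, 0.033], 0.74)]
side tape [([0.429, -0.424, 0.022
[... 1149 characters left out ...]
y([-1.40800103,  0.39841962,  0.04511449,  1.53660888, -0.01870375,
        1.20694299, -0.05069543]), 'joint_vel': array([ 4.09117513e-04, -6.35540375e-05, -7.94904660e-04, -4.12491528e-05,
       -4.17581445e-04,  1.57469356e-03,  7.66053475e-04]), 'effort': array([ 4.00122590e-04, -4.75013030e+01,  1.36310466e+00, -2.54505354e+01,
        1.14942933e-02,  1.19634838e-03,  6.01670820e-06]), 'tool_pos': array([0.16821241, 0.62787182, 0.23133035]), 'orientation': array([3.14154844e+00, 1.60328905e-05, 2.87986060e+00]), 'force': array([-0.39258882,  0.17184714, -0.79503587]), 'wrist_torque': array([ 0.03606142, -0.0512045 ,  0.02561352]), 'grasp_force': 0.0, 'finger_gap': 0.08543240427810454}
```

View images.

View pics/side0.png

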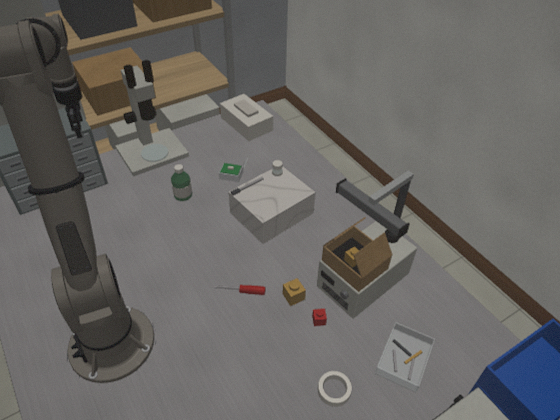

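View pics/top0.png

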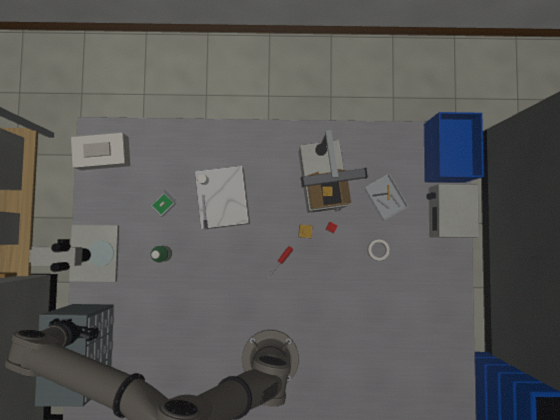

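```bash
python3 - <<'E'
import cv2
a=cv2.imread("pics/side0.png")[165:315,305:430]; b=cv2.imread("pics/top0.png")[125:220,285:385]
a=cv2.resize(a,None,fx=4,fy=4,interpolation=cv2.INTER_CUBIC)
b=cv2.resize(b,None,fx=6,fy=6,interpolation=cv2.INTER_CUBIC)
cv2.imwrite("pics/c1.png",a);cv2.imwrite("pics/c2.png",b)
E
```

```text
(no output)
```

View pics/c1.png

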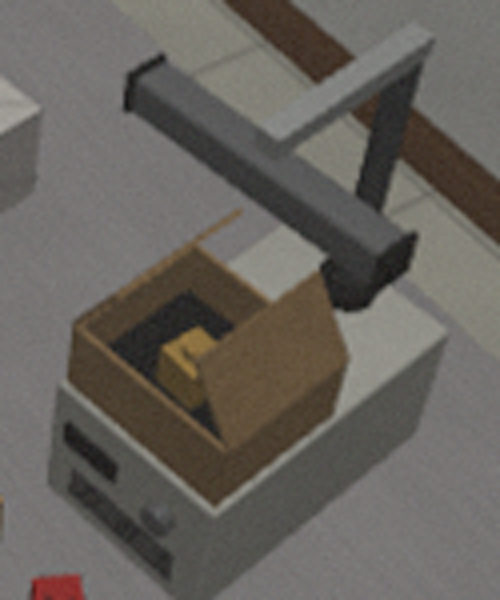

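View pics/c2.png

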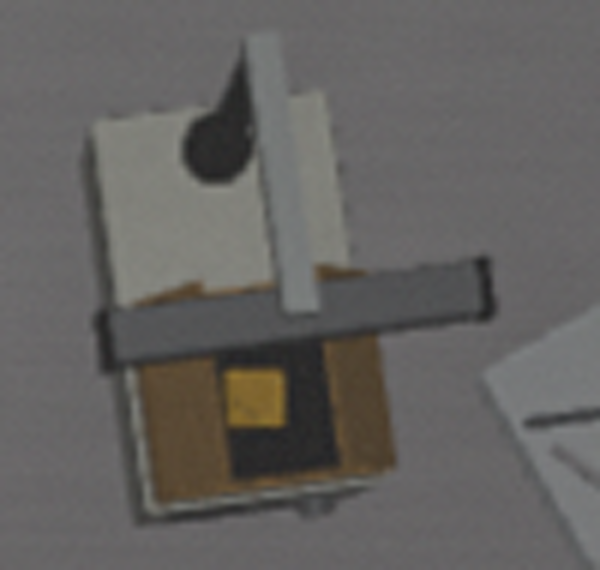

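```bash
cat >h.py <<'E'
import numpy as np
from scipy.optimize import least_squares
from scipy.spatial.transform import Rotation as Rn
from bench import ctrl
P={n:ctrl.camera_params(n) for n in("side","top")}
def proj(n,X):
    T=np.linalg.inv(np.array(P[n]["cam_to_world"])); X=np.atleast_2d(X)
    c=X@T[:3,:3].T+T[:3,3]; K=np.array(P[n]["K"]); q=np.c_[c[:,0],-c[:,1],-c[:,2]]@K.T
    return q[:,:2]/q[:,2:]
def ray(n,uv,z):
    M=np.array(P[n]["cam_to_world"]); K=np.array(P[n]["K"])
    d=np.linalg.solve(K,[uv[0],uv[1],1]); d=M[:3,:3]@[d[0],-d[1],-d[2]]; o=M[:3,3]
    return o+d*(z-o[2])/d[2]
def w(c,pts):
    pts=np.atleast_2d(pts); co,si=np.cos(c[2]),np.sin(c[2])
    return np.c_[c[0]+co*pts[:,0]-si*pts[:,1],c[1]+si*pts[:,0]+co*pts[:,1],pts[:,2]]
def inv(c,p):
    d=np.array(p[:2])-c[:2]; co,si=np.cos(c[2]),np.sin(c[2]); return np.array([co*d[0]+si*d[1],-si*d[0]+co*d[1]])
def c1(u,v): return (305+u/4-.4,165+v/4-.4)
def c2(u,v): return (285+u/6-.4,125+v/6-.4)
E
python3 - <<'E'
from h import *
obs=[("side",c1(75,325),(-.06,.07,.19)),("side",c1(217,507),(-.06,-.07,.13)),("side",c1(68,382),(-.06,.07,.13)),("side",c1(331,413),(.06,-.07,.13)),
("side",c1(146,83),(.02,.1025,.341)),("side",c1(392,264),(.02,-.1025,.341)),
("top",c2(100,315),(.035,.1025,.356)),("top",c2(488,260),(.035,-.1025,.356)),("top",c2(492,318),(.005,-.1025,.356)),("top",c2(108,370),(.005,.1025,.341))]
f=lambda c:np.concatenate([proj(n,w(c,p))[0]-uv for n,uv,p in obs])
r=least_squares(f,[.66,-.2,.15],loss="soft_l1");print("carton",r.x.round(4),np.degrees(r.x[2]));print(r.fun.reshape(-1,2).round(1).tolist())
c=r.x
h=ray("top",c2(257,398),.18);print("housing top",h,inv(c,h))
print([ray("top",c2(*q),.18).round(3).tolist() for q in((227,370),(287,370),(287,425),(230,428))])
# housing side: base-front corner etc
print("side boss", ray("side",c1(190,340),.185))
print("flap L free edge front",inv(c,ray("top",c2(229,476),.245)),inv(c,ray("top",c2(336,468),.245)))
# block from regions
import cv2
for n in("side","top"):
    ctrl.get_image(n)
    d=ctrl.regions_of("block",n)
    m=d[0]["region"].astype(np.uint8); k=max(cv2.findContours(m,0,2)[0],key=cv2.contourArea)
    print(n,d[0]["p"],cv2.minAreaRect(k),[ray(n,p[0],.1).round(3).tolist() for p in cv2.approxPolyDP(k,4,True)])
    for t in("jar","tweezers","driver"):
        print(t,[(ray(n,np.argwhere(e["region"]).mean(0)[::-1],.1).round(3).tolist(),round(e["p"],2)) for e in ctrl.regions_of(t,n)])
E
```

```text
carton [ 0.6448 -0.2026  0.1521] 8.714270370070164
[[-0.7, -0.2], [-0.6, 0.2], [-0.6, -0.4], [0.6, 0.2], [-0.5, -0.3], [0.4, -0.5], [0.8, -0.5], [-0.2, -0.1], [0.5, -0.5], [0.5, 0.2]]
housing top [ 0.63881551 -0.19812826  0.18      ] [-0.00520216  0.00530118]
[[0.655, -0.18, 0.18], [0.656, -0.216, 0.18], [0.623, -0.216, 0.18], [0.621, -0.182, 0.18]]
side boss [ 0.6371226  -0.19177796  0.185     ]
flap L free edge front [-0.05332194  0.03654997] [-0.05721768 -0.02471573]
side 0.65 ((272.44677734375, 201.15557861328125), (63.22492218017578, 83.41535949707031), 56.768287658691406) [[0.725, 0.268, 0.1], [0.677, 0.249, 0.1], [0.667, 0.291, 0.1], [0.599, 0.249, 0.1], [0.573, 0.277, 0.1], [0.528, 0.242, 0.1], [0.496, 0.251, 0.1], [0.459, 0.169, 0.1], [0.482, 0.016, 0.1], [0.683, 0.047, 0.1], [0.743, 0.122, 0.1]]
jar [([0.697, 0.281, 0.1], 0.53)]
tweezers []
driver [([0.364, -0.102, 0.1], 0.82), ([0.396, -0.45, 0.1], 0.5)]
top 0.6 ((221.8170623779297, 197.35366821289062), (58.97043991088867, 49.03160095214844), 83.6598129272461) [[0.738, 0.124, 0.1], [0.713, 0.295, 0.1], [0.501, 0.262, 0.1], [0.63, 0.266, 0.1], [0.502, 0.24, 0.1], [0.526, 0.086, 0.1]]
jar [([0.63, -0.425, 0.1], 0.66), ([0.619, 0.185, 0.1], 0.2)]
tweezers [([0.551, 0.255, 0.1], 0.55), ([0.646, -0.272, 0.1], 0.28)]
driver [([0.405, -0.049, 0.1], 0.73)]
```

>>> {"fn": "jog_arm", "kwargs": {"deltas": [[0,0,-0.03,0],[0,0,-0.03,0]], "fingers": 1}}

```text
clock: 2.5
tool_pos: [0.168, 0.6272, 0.291]
orientation: [-3.139, 0.0, 2.88]
force: [-0.2, 0.0, 0.8]
finger_gap: 0.0596
grasp_force: 0.0
```

>>> {"fn": "jog_arm", "kwargs": {"deltas": [[-0.039,-0.025,-0.012,0],[-0.039,-0.025,-0.012,0],[-0.039,-0.025,-0.012,0],[-0.039,-0.025,-0.012,0],[-0.039,-0.025,-0.012,0],[-0.039,-0.025,-0.012,0],[-0.039,-0.025,-0.012,0],[-0.039,-0.025,-0.012,0],[-0.039,-0.025,-0.012,0],[-0.039,-0.025,-0.012,0]], "fingers": 1}}

```text
clock: 3.5
tool_pos: [0.4812, 0.2839, 0.4122]
orientation: [3.141, 0.0, 2.88]
force: [1.5, 0.9, 0.2]
finger_gap: -0.0002
grasp_force: 0.0
```

>>> {"fn": "jog_arm", "kwargs": {"deltas": [[-0.039,-0.025,-0.012,0],[-0.039,-0.025,-0.012,0],[-0.039,-0.025,-0.012,0],[-0.039,-0.025,-0.012,0],[0,0,0,1],[0,0,0,1],[0,0,0,1],[0,0,0,1]]}}

```text
clock: 4.3
tool_pos: [0.6051, 0.1484, 0.4592]
orientation: [3.142, -0.0, 2.456]
force: [-0.9, 0.1, 0.4]
finger_gap: -0.0002
grasp_force: 0.0
```

```bash
python3 -c "
from h import *
s=ctrl.state();print(s['joints'].round(3),s['tool_pos'],s['orientation'],s['clock'])"
```

```text
[-0.669  0.31   0.514  1.217 -0.151  1.651  0.698] [0.60512782 0.14838596 0.45924092] [ 3.14154151e+00 -1.15259944e-04  2.45642861e+00] 4.3
```

>>> {"fn": "jog_arm", "kwargs": {"deltas": [[0,0,0,-1],[0,0,0,-1],[0,0,0,-1],[0,0,0,-1],[0,0,0,-1],[0,0,0,-1],[0,0,0,-1],[0,0,0,-1],[-0.03,-0.03,0,0],[-0.03,-0.03,0,0]]}}

```text
clock: 5.3
tool_pos: [0.674, 0.0997, 0.4601]
orientation: [3.14, 0.001, -2.981]
force: [0.4, -0.1, 1.7]
finger_gap: -0.0002
grasp_force: 0.0
```

>>> {"fn": "jog_arm", "kwargs": {"deltas": [[-0.05,0,0,0],[-0.05,0,0,0],[-0.05,0,0,0],[-0.05,0,0,0],[-0.05,0,0,0],[-0.05,0,0,0]]}}

```text
clock: 5.9
tool_pos: [0.8724, 0.1297, 0.4277]
orientation: [3.13, 0.061, -2.998]
force: [0.8, -2.1, 0.4]
finger_gap: 0.0002
grasp_force: 0.0
```

```bash
python3 -c "
from h import *
s=ctrl.state();print(s['joints'].round(3),s['tool_pos'],s['orientation'],s['clock'])"
```

```text
[-0.212  1.032  0.757  0.075 -0.74   1.994  1.556] [0.87235083 0.12971982 0.42771266] [ 3.13009289  0.06095416 -2.99753587] 5.9
```

>>> {"fn": "jog_arm", "kwargs": {"deltas": [[0,0,-0.05,0],[0,0,-0.05,0],[0,0,-0.05,0],[0,0,-0.05,0],[0,0,-0.05,0]]}}

```text
clock: 6.4
tool_pos: [0.7678, 0.1115, 0.6087]
orientation: [3.132, 0.181, -3.001]
force: [0.7, -0.2, -0.2]
finger_gap: -0.0003
grasp_force: 0.0
```

```bash
python3 -c "
from h import *
s=ctrl.state();print(s['joints'].round(3),s['tool_pos'],s['orientation'],s['clock'],Rn.from_euler('xyz',s['orientation']).as_matrix().round(3).tolist())"
```

```text
[-0.261  0.678  0.326  0.3   -0.256  1.995  1.562] [0.76782501 0.11148767 0.60867796] [ 3.13237346  0.18053543 -3.00063382] 6.4 [[-0.974, -0.142, 0.176], [-0.138, 0.99, 0.034], [-0.18, 0.009, -0.984]]
```

>>> {"fn": "jog_arm", "kwargs": {"deltas": [[-0.03,0,-0.04,0],[-0.03,0,-0.04,0],[-0.03,0,-0.04,0],[-0.03,0,-0.04,0],[-0.03,0,-0.04,0],[-0.03,0,-0.04,0]]}}

```text
clock: 7.0
tool_pos: [0.7535, 0.1074, 0.7166]
orientation: [3.131, 0.389, -3.003]
force: [1.0, -0.8, 0.3]
finger_gap: 0.0002
grasp_force: 0.0
```

```bash
python3 -c "
from h import *
s=ctrl.state();print(s['joints'].round(3),s['tool_pos'],s['orientation'],s['clock'],Rn.from_euler('xyz',s['orientation']).as_matrix().round(3).tolist())"
```

```text
[-0.248  0.65   0.577  0.125 -0.509  1.995  1.558] [0.75352696 0.10743156 0.71661246] [ 3.1308361   0.38874543 -3.00306607] 7.0 [[-0.917, -0.142, 0.374], [-0.128, 0.99, 0.063], [-0.379, 0.01, -0.925]]
```

>>> {"fn": "jog_arm", "kwargs": {"deltas": [[-0.01,0,-0.045,0],[-0.01,0,-0.045,0],[-0.01,0,-0.045,0]]}}

```text
clock: 7.3
tool_pos: [0.6897, 0.0971, 0.7876]
orientation: [3.13, 0.462, -3.004]
force: [-0.1, -0.4, 0.4]
finger_gap: -0.0
grasp_force: 0.0
```

>>> {"fn": "jog_arm", "kwargs": {"deltas": [[0.03,-0.02,0.03,0],[0.03,-0.02,0.03,0],[0.03,-0.02,0.03,0]]}}

```text
clock: 7.6
tool_pos: [0.6705, 0.0552, 0.7048]
orientation: [3.133, 0.469, -3.004]
force: [0.3, -0.3, 1.8]
finger_gap: 0.0
grasp_force: 0.0
```

```bash
python3 -c "
from h import *
s=ctrl.state();print(s['joints'].round(3),s['tool_pos'],s['orientation'],s['clock'],Rn.from_euler('xyz',s['orientation']).as_matrix().round(3).tolist())"
```

```text
[-0.544  0.228  0.603  0.858 -0.207  1.624  1.666] [0.67051955 0.05517704 0.70479997] [ 3.13262202  0.46881511 -3.00444542] 7.6 [[-0.884, -0.141, 0.446], [-0.122, 0.99, 0.071], [-0.452, 0.008, -0.892]]
```

```bash
cat >>h.py <<'E'
C=np.array([.6448,-.2026,.1521])
def plan(wps,mx=.045):
    """wps: carton-frame TCP waypoints (z above table); prints per-row tool deltas"""
    s=ctrl.state(); R=Rn.from_euler('xyz',s['orientation']).as_matrix(); p=s['tool_pos']
    print("now",inv(C,p).round(4),p[2].round(4),"z",R[:,2].round(3),"F",s['force'].round(1),"t",s['clock'],"gap",round(s['finger_gap'],4))
    for q in wps:
        t=w(C,q)[0]; d=R.T@(t-p); n=int(np.ceil(np.linalg.norm(d)/mx)); print(q,"rows",n,"each",(d/max(n,1)).round(4).tolist()); p=t
E
python3 -c "
from h import *
plan([(-.15,.005,.45),(-.035,.005,.30),(-.035,.005,.210),(-.035,.055,.21),(-.035,.09,.21),(-.035,.11,.205)],.048)"
```

```text
now [0.0645 0.2509] 0.7048 z [ 0.446  0.071 -0.892] F [ 0.3 -0.3  1.8] t 7.6 gap 0.0
(-0.15, 0.005, 0.45) rows 9 each [0.0337, -0.0278, 0.0144]
(-0.035, 0.005, 0.3) rows 4 each [-0.0087, 0.0, 0.0464]
(-0.035, 0.005, 0.21) rows 2 each [0.0203, -0.0004, 0.0401]
(-0.035, 0.055, 0.21) rows 2 each [0.0003, 0.025, 0.0001]
(-0.035, 0.09, 0.21) rows 1 each [0.0005, 0.035, 0.0001]
(-0.035, 0.11, 0.205) rows 1 each [0.0025, 0.02, 0.0045]
```

>>> {"fn": "jog_arm", "kwargs": {"deltas": [[0.0337,-0.0278,0.0144,0],[0.0337,-0.0278,0.0144,0],[0.0337,-0.0278,0.0144,0],[0.0337,-0.0278,0.0144,0],[0.0337,-0.0278,0.0144,0],[0.0337,-0.0278,0.0144,0],[0.0337,-0.0278,0.0144,0],[0.0337,-0.0278,0.0144,0],[0.0337,-0.0278,0.0144,0],[0,0,0,0]]}}

```text
clock: 8.6
tool_pos: [0.4887, -0.2258, 0.4463]
orientation: [3.128, 0.459, -3.018]
force: [-1.2, -0.9, -0.0]
finger_gap: -0.0002
grasp_force: 0.0
```

>>> {"fn": "jog_arm", "kwargs": {"deltas": [[-0.009,0,0.046,0],[-0.009,0,0.046,0],[-0.009,0,0.046,0],[-0.009,0,0.046,0],[0,0,0,0]]}}

```text
clock: 9.1
tool_pos: [0.6082, -0.1969, 0.2929]
orientation: [3.131, 0.448, -3.0]
force: [-0.8, 1.3, -1.5]
finger_gap: -0.0004
grasp_force: 0.0
```

```bash
python3 -c "
from h import *
plan([(-.035,.005,.210),(-.035,.055,.21),(-.035,.09,.21),(-.035,.11,.205)],.048)
import cv2
a=ctrl.get_image('side')[:,:,::-1][115:315,255:455];b=ctrl.get_image('top')[:,:,::-1][120:220,280:380]
cv2.imwrite('pics/d1.png',np.hstack([cv2.resize(a,(400,400)),cv2.resize(b,(400,400))]))"
```

```text
now [-0.0353  0.0111] 0.2929 z [ 0.428  0.071 -0.901] F [-0.8  1.3 -1.5] t 9.1 gap -0.0004
(-0.035, 0.005, 0.21) rows 2 each [0.0178, -0.0035, 0.0374]
(-0.035, 0.055, 0.21) rows 2 each [0.0002, 0.025, 0.0001]
(-0.035, 0.09, 0.21) rows 1 each [0.0003, 0.035, 0.0002]
(-0.035, 0.11, 0.205) rows 1 each [0.0024, 0.02, 0.0046]
```

View pics/d1.png

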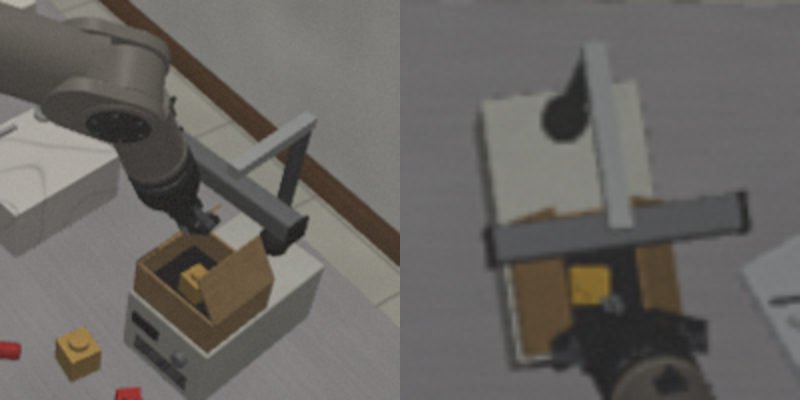

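>>> {"fn": "jog_arm", "kwargs": {"deltas": [[0.018,-0.003,0.037,0],[0.018,-0.003,0.037,0],[0,0.02,0,0],[0,0.02,0,0],[0,0.02,0,0],[0,0.02,0,0],[0,0,0,0]]}}

```text
clock: 9.9
tool_pos: [0.5987, -0.1265, 0.2235]
orientation: [3.129, 0.47, -3.004]
force: [0.1, 0.5, -0.7]
finger_gap: -0.0004
grasp_force: 0.0
```

```bash
python3 -c "
from h import *
plan([(-.035,.105,.21),(-.035,.12,.195)],.02)"
```

```text
now [-0.034   0.0823] 0.2235 z [ 0.447  0.075 -0.891] F [ 0.1  0.5 -0.7] t 9.9 gap -0.0004
(-0.035, 0.105, 0.21) rows 2 each [0.0036, 0.0113, 0.0059]
(-0.035, 0.12, 0.195) rows 2 each [0.0035, 0.0074, 0.0067]
```

>>> {"fn": "jog_arm", "kwargs": {"deltas": [[0.0,0.015,0.002,0],[0.002,0.015,0.004,0],[0.003,0.004,0.006,0],[0,0,0,0]]}}

```text
clock: 10.3
tool_pos: [0.5991, -0.0989, 0.2147]
orientation: [3.135, 0.479, -3.01]
force: [-0.3, -1.2, 9.8]
finger_gap: -0.0
grasp_force: 4.7
```

```bash
python3 -c "
from h import *
plan([(-.035,.12,.205),(-.035,.12,.195)],.02)
ctrl.get_image('top');print([e['xyz'] for e in ctrl.look_for('flap_left_edge','top')])
ctrl.get_image('side');print([e['xyz'] for e in ctrl.look_for('flap_left_edge','side')])
print(w(C,[[0,.1286,.2186]]))"
```

```text
now [-0.0295  0.1095] 0.2147 z [ 0.456  0.067 -0.887] F [-0.3 -1.2  9.8] t 10.3 gap -0.0
(-0.035, 0.12, 0.205) rows 1 each [0.0095, 0.0104, 0.006]
(-0.035, 0.12, 0.195) rows 1 each [0.0046, -0.0001, 0.0089]
[[0.6345, -0.0938, 0.2081]]
[[0.6386, -0.1113, 0.2026]]
[[ 0.62531527 -0.07548468  0.2186    ]]
```

```bash
python3 -c "
from h import *
plan([(-.032,.10,.285),(-.035,.005,.285),(-.035,.005,.22),(-.035,-.082,.22),(-.035,-.112,.215)],.045)"
```

```text
now [-0.0294  0.1096] 0.2144 z [ 0.456  0.067 -0.888] F [-1.3 -1.9 13. ] t 10.5 gap 0.0001
(-0.032, 0.1, 0.285) rows 2 each [-0.0152, -0.0046, -0.0319]
(-0.035, 0.005, 0.285) rows 3 each [0.0003, -0.0317, -0.0004]
(-0.035, 0.005, 0.22) rows 2 each [0.015, -0.0002, 0.0288]
(-0.035, -0.082, 0.22) rows 2 each [-0.0008, -0.0435, 0.0001]
(-0.035, -0.112, 0.215) rows 1 each [0.0018, -0.03, 0.0045]
```

>>> {"fn": "jog_arm", "kwargs": {"deltas": [[-0.015,-0.005,-0.032,0],[-0.015,-0.005,-0.032,0],[0,-0.032,0,0],[0,-0.032,0,0],[0,-0.032,0,0],[0,0,0,0],[0.015,0,0.029,0],[0.015,0,0.029,0],[0,0,0,0]]}}

```text
clock: 11.4
tool_pos: [0.6035, -0.199, 0.2087]
orientation: [3.128, 0.459, -3.008]
force: [-0.7, 0.6, 0.6]
finger_gap: 0.0001
grasp_force: 0.0
```

>>> {"fn": "jog_arm", "kwargs": {"deltas": [[0,-0.02,0,0],[0,-0.02,0,0],[0,-0.02,0,0],[0,-0.02,0,0],[0,0,0,0]]}}

```text
clock: 11.9
tool_pos: [0.6182, -0.2833, 0.2153]
orientation: [3.137, 0.469, -3.008]
force: [-0.7, -0.1, 0.2]
finger_gap: 0.0003
grasp_force: 0.0
```

```bash
python3 -c "
from h import *
plan([(-.032,-.112,.215)],.045)"
```

```text
now [-0.0386 -0.0758] 0.2153 z [ 0.447  0.065 -0.892] F [-0.7 -0.1  0.2] t 11.9 gap 0.0003
(-0.032, -0.112, 0.215) rows 1 each [-0.0063, -0.0361, 0.0033]
```

>>> {"fn": "jog_arm", "kwargs": {"deltas": [[-0.002,-0.015,0,0],[-0.002,-0.015,0,0],[0,-0.006,0.002,0],[0,0,0,0]]}}

```text
clock: 12.3
tool_pos: [0.6275, -0.3126, 0.213]
orientation: [3.128, 0.467, -3.006]
force: [-5.3, 4.3, 7.6]
finger_gap: 0.0001
grasp_force: 4.5
```

```bash
python3 -c "
from h import *
plan([(-.032,-.112,.212)],.045)"
```

```text
now [-0.0337 -0.1061] 0.213 z [ 0.444  0.074 -0.893] F [-5.3  4.3  7.6] t 12.3 gap 0.0001
(-0.032, -0.112, 0.212) rows 1 each [-0.0012, -0.0059, 0.0017]
```

>>> {"fn": "jog_arm", "kwargs": {"deltas": [[0.001,-0.003,0.002,0],[0,0,0,0]]}}

```text
clock: 12.5
tool_pos: [0.6279, -0.3132, 0.2123]
orientation: [3.123, 0.468, -3.005]
force: [-9.8, 8.4, 17.1]
finger_gap: -0.0003
grasp_force: 10.0
```

```bash
python3 -c "
from h import *
plan([(-.035,-.095,.285),(-.09,.005,.32),(-.04,.005,.24)],.045)"
```

```text
now [-0.0335 -0.1068] 0.2123 z [ 0.445  0.08  -0.892] F [-9.8  8.4 17.1] t 12.5 gap -0.0003
(-0.035, -0.095, 0.285) rows 2 each [-0.0157, 0.0065, -0.0327]
(-0.09, 0.005, 0.32) rows 3 each [0.0116, 0.0334, -0.0183]
(-0.04, 0.005, 0.24) rows 3 each [-0.0028, -0.0003, 0.0313]
```

>>> {"fn": "jog_arm", "kwargs": {"deltas": [[-0.0157,0.0065,-0.0327,0],[-0.0157,0.0065,-0.0327,0],[0.0116,0.0334,-0.0183,0],[0.0116,0.0334,-0.0183,0],[0.0116,0.0334,-0.0183,0],[0.025,0,-0.035,0],[0.025,0,-0.035,0],[0.025,0,-0.035,0],[0,0,0,0]]}}

```text
clock: 13.4
tool_pos: [0.44, -0.2329, 0.3802]
orientation: [3.129, 0.475, -3.01]
force: [0.3, 0.1, 1.8]
finger_gap: 0.0002
grasp_force: 0.0
```

```bash
python3 - <<'E'
from h import *
import cv2
A=ctrl.get_image('side')[:,:,::-1];B=ctrl.get_image('top')[:,:,::-1]
a=A[195:315,305:425];b=B[130:220,285:375]
cv2.imwrite('pics/d2.png',np.hstack([cv2.resize(a,(400,400),interpolation=2),cv2.resize(b,(400,400),interpolation=2)]))
for n,im in(('side',A),('top',B)):
    print(n,[(e['xyz'],e['p']) for e in ctrl.look_for('housing',n)])
    for e in ctrl.regions_of('housing',n):
        m=e['region'].astype(np.uint8); y,x=np.nonzero(m); print(e['p'],m.sum(),x.mean(),y.mean(),cv2.minAreaRect(np.c_[x,y].astype(np.float32)))
print(w(C,[[0,.068,.19],[-.059,.1286,.2186],[.059,.1286,.2186],[-.059,-.1286,.2186],[.059,-.1286,.2186]]))
for q in ([-.059,.1286,.2186],[-.059,-.1286,.2186],[.059,-.1286,.2186]):
    u=proj('side',w(C,q))[0];v=proj('top',w(C,q))[0]; print(((u-[305,195])/120*400).round(),((v-[285,130])/90*400).round()+[400,0])
plan([(-.09,.005,.32)],.045)
E
```

```text
side [([0.6306, -0.2013, 0.179], 0.77), ([0.5059, -0.241, 0.0379], 0.69), ([0.664, -0.2048, 0.1716], 0.69), ([0.4922, -0.1422, 0.0515], 0.61)]
0.84 265 352.8075471698113 256.53584905660375 ((352.75, 256.25), (16.970561981201172, 17.677669525146484), 45.0)
0.7 416 293.9807692307692 291.34134615384613 ((294.0, 291.0000305175781), (21.756799697875977, 21.3682861328125), 60.945396423339844)
0.68 757 385.9537648612946 269.8256274768824 ((386.5600280761719, 269.58001708984375), (20.0, 47.80000305175781), 53.13010025024414)
0.45 206 319.3543689320388 316.95631067961165 ((319.5, 317.0), (16.0, 13.0), 90.0)
top [([0.4932, -0.1287, 0.0469], 0.64), ([0.6365, -0.196, 0.1775], 0.6), ([0.5131, -0.229, 0.0272], 0.48), ([0.6628, -0.1821, 0.1848], 0.43)]
0.62 223 378.13004484304935 248.96860986547085 ((378.2500305175781, 249.25003051757812), (21.92030906677246, 19.798988342285156), 45.0)
0.57 103 330.8543689320388 226.71844660194174 ((331.0, 226.5), (11.0, 10.0), 90.0)
0.55 144 304.9236111111111 231.48611111111111 ((305.0, 231.5), (11.0, 12.0), 90.0)
0.51 62 326.0 191.19354838709677 ((326.0, 191.5), (7.0, 8.0), 90.0)
0.18 1086 385.6758747697974 197.09576427255985 ((385.39703369140625, 197.16175842285156), (38.07268142700195, 29.669254302978516), 59.03623962402344)
[[ 0.63449703 -0.13538505  0.19      ]
 [ 0.56699642 -0.08442402  0.2186    ]
 [ 0.68363412 -0.06654534  0.2186    ]
 [ 0.60596588 -0.33865466  0.2186    ]
 [ 0.72260358 -0.32077598  0.2186    ]]
[ 12. 103.] [449. 354.]
[253. 301.] [773. 309.]
[355. 219.] [750. 162.]
now [-0.2038  0.004 ] 0.375 z [ 0.44   0.07  -0.895] F [-0.8  0.  -1.2] t 13.7 gap 0.0001
(-0.09, 0.005, 0.32) rows 3 each [-0.0258, 0.0006, 0.0333]
```

View pics/d2.png

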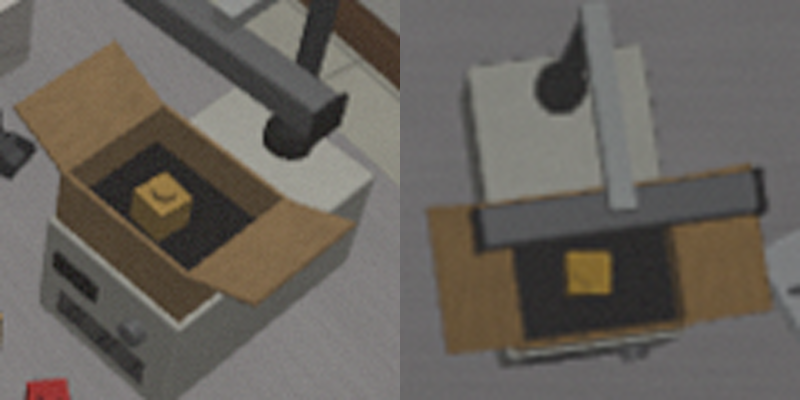

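```bash
python3 - <<'E'
from h import *
for q in ((166,187),(163,188)):
    h=ray('side',(305+q[0]*.3,195+q[1]*.3),.188); print(h,inv(C,h))
h=ray('top',(327.6,191.2),.182);print(inv(C,h))
plan([(-.094,.005,.351),(-.02,.005,.20)],.045)
E
```

```text
[ 0.6381904  -0.20147906  0.188     ] [-0.00636345  0.00210945]
[ 0.63548538 -0.20103802  0.188     ] [-0.00897042  0.00295524]
[-0.00645523  0.00514746]
now [-0.2038  0.004 ] 0.375 z [ 0.44   0.07  -0.895] F [-0.8  0.  -1.2] t 13.7 gap 0.0001
(-0.094, 0.005, 0.351) rows 3 each [-0.0292, 0.0007, 0.0235]
(-0.02, 0.005, 0.2) rows 4 each [0.0002, -0.0001, 0.042]
```

>>> {"fn": "jog_arm", "kwargs": {"deltas": [[-0.029,0,0.023,0],[-0.029,0,0.023,0],[-0.029,0,0.023,0],[0,0,0,0],[0,0,0,0]], "fingers": -0.4}}

```text
clock: 14.2
tool_pos: [0.5507, -0.2137, 0.3514]
orientation: [3.136, 0.458, -3.003]
force: [-0.9, 0.1, 0.7]
finger_gap: 0.0601
grasp_force: 0.0
```

```bash
python3 - <<'E'
from h import *
plan([(-.018,.005,.20),(.004,.005,.155)],.04)
E
```

```text
now [-0.0947  0.0033] 0.3514 z [ 0.437  0.066 -0.897] F [-0.9  0.1  0.7] t 14.2 gap 0.0601
(-0.018, 0.005, 0.2) rows 5 each [-0.0004, 0.0004, 0.0339]
(0.004, 0.005, 0.155) rows 2 each [0.0001, 0.0, 0.025]
```

>>> {"fn": "jog_arm", "kwargs": {"deltas": [[0,0,0.034,0],[0,0,0.034,0],[0,0,0.034,0],[0,0,0.034,0],[0,0,0.034,0],[0,0,0,0],[0,0,0,0]]}}

```text
clock: 14.9
tool_pos: [0.6245, -0.204, 0.2021]
orientation: [3.131, 0.464, -3.008]
force: [-0.2, -0.9, 1.2]
finger_gap: 0.0596
grasp_force: 0.0
```

```bash
python3 - <<'E'
from h import *
plan([(.002,.004,.155)],.02)
E
```

```text
now [-0.0203  0.0017] 0.2021 z [ 0.443  0.07  -0.894] F [-0.2 -0.9  1.2] t 14.9 gap 0.0596
(0.002, 0.004, 0.155) rows 3 each [0.0004, 0.0007, 0.0174]
```

>>> {"fn": "jog_arm", "kwargs": {"deltas": [[0.0004,0.0007,0.0174,0],[0.0004,0.0007,0.0174,0],[0.0004,0.0007,0.0174,0],[0,0,0,0],[0,0,0,0]]}}

```text
clock: 15.4
tool_pos: [0.6471, -0.1985, 0.1568]
orientation: [3.133, 0.467, -3.007]
force: [-0.6, -0.3, 0.2]
finger_gap: 0.0597
grasp_force: 0.0
```

>>> {"fn": "jog_arm", "kwargs": {"deltas": [[0,0,0,0],[0,0,0,0],[0,0,0,0],[0,0,0,0],[0,0,0,0],[0,0,0,0],[0,0,0,0],[0,0,0,0]], "fingers": 1, "squeeze": 40}}

```text
clock: 16.2
tool_pos: [0.6474, -0.1982, 0.1566]
orientation: [3.132, 0.467, -3.007]
force: [-2.7, 1.2, 7.1]
finger_gap: 0.034
grasp_force: 40.2
```

```bash
python3 - <<'E'
from h import *
plan([(.002,.004,.175)],.02)
E
```

```text
now [0.0032 0.004 ] 0.1566 z [ 0.445  0.07  -0.893] F [-2.7  1.2  7.1] t 16.2 gap 0.034
(0.002, 0.004, 0.175) rows 1 each [-0.0072, 0.0002, -0.017]
```

>>> {"fn": "jog_arm", "kwargs": {"deltas": [[-0.0045,0,-0.009,0],[-0.0045,0,-0.009,0],[-0.009,0,-0.018,0],[0,0,-0.02,0],[0,0,-0.03,0],[0,0,-0.035,0],[0,0,-0.035,0],[0,0,-0.03,0],[0,0,0,0]]}}

```text
clock: 17.1
tool_pos: [0.5806, -0.2114, 0.3332]
orientation: [3.132, 0.472, -3.009]
force: [0.2, -0.5, -1.9]
finger_gap: 0.0339
grasp_force: 40.5
```

```bash
python3 - <<'E'
from h import *
s=ctrl.state();print(s['grasp_force'],s['finger_gap'])
t=inv(C,(.605,.15));print(t)
plan([(-.085,.005,.33),(t[0],t[1],.30),(t[0],t[1],.14)],.035)
E
```

```text
40.48578679561615 0.03394528537979316
[0.0140834  0.35455953]
now [-0.0648  0.001 ] 0.3332 z [ 0.449  0.069 -0.891] F [ 0.2 -0.5 -1.9] t 17.1 gap 0.0339
(-0.085, 0.005, 0.33) rows 1 each [0.0195, 0.0037, -0.0063]
(np.float64(0.014083402120474556), np.float64(0.35455952643345096), 0.3) rows 11 each [-0.0062, 0.0319, 0.0065]
(np.float64(0.014083402120474556), np.float64(0.35455952643345096), 0.14) rows 5 each [0.0145, -0.0003, 0.0285]
```

>>> {"fn": "jog_arm", "kwargs": {"deltas": [[0.0195,0.004,-0.006,0],[0,0.032,0,0],[0,0.032,0,0],[0,0.032,0,0],[0,0.032,0,0],[0,0.032,0,0],[-0.011,0.032,0.012,0],[-0.011,0.032,0.012,0],[-0.011,0.032,0.012,0],[-0.011,0.032,0.012,0]]}}

```text
clock: 18.1
tool_pos: [0.5793, 0.0808, 0.3023]
orientation: [3.13, 0.456, -3.008]
force: [0.1, 0.3, -2.2]
finger_gap: 0.034
grasp_force: 41.1
```

>>> {"fn": "jog_arm", "kwargs": {"deltas": [[-0.011,0.032,0.012,0],[-0.011,0.032,0.012,0],[0.0145,0,0.0285,0],[0.0145,0,0.0285,0],[0.0145,0,0.0285,0],[0,0,0,0],[0,0,0,0]]}}

```text
clock: 18.8
tool_pos: [0.5998, 0.1477, 0.1965]
orientation: [3.131, 0.458, -3.008]
force: [-0.1, 0.2, -1.6]
finger_gap: 0.034
grasp_force: 41.1
```

```bash
python3 - <<'E'
from h import *
import cv2
s=ctrl.state();print(s['grasp_force'],s['tool_pos'])
plan([(*inv(C,(.605,.15)),.14),(*inv(C,(.605,.15)),.115)],.025)
A=ctrl.get_image('side')[:,:,::-1]
cv2.imwrite('pics/d3.png',cv2.resize(A[120:260,200:340],(560,560),interpolation=2))
E
```

```text
41.06642246246338 [0.59983401 0.14768726 0.19654866]
now [0.0086 0.3531] 0.1965 z [ 0.437  0.069 -0.897] F [-0.1  0.2 -1.6] t 18.8 gap 0.034
(np.float64(0.014083402120474556), np.float64(0.35455952643345096), 0.14) rows 3 each [0.0067, 0.0003, 0.0177]
(np.float64(0.014083402120474556), np.float64(0.35455952643345096), 0.115) rows 2 each [0.0055, -0.0001, 0.0112]
```

View pics/d3.png

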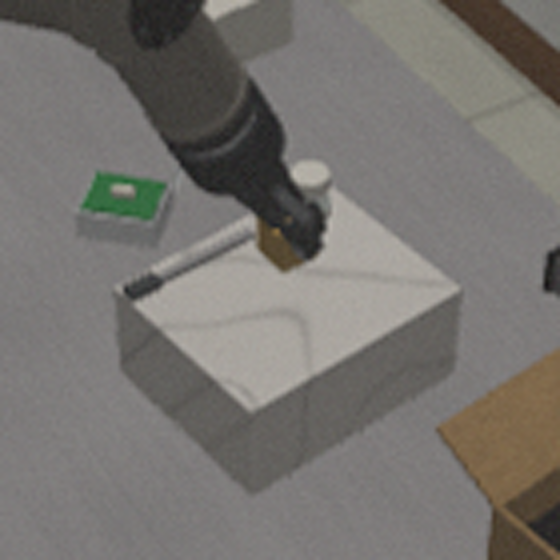

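>>> {"fn": "jog_arm", "kwargs": {"deltas": [[0.0065,-0.008,0.018,0],[0.0065,-0.008,0.018,0],[0.0065,-0.004,0.018,0],[0.005,0,0.011,0],[0.003,0,0.006,0],[0,0,0,0],[0,0,0,0]]}}

```text
clock: 19.55
tool_pos: [0.6103, 0.1306, 0.1223]
orientation: [3.13, 0.462, -3.007]
force: [1.0, -0.1, -2.7]
finger_gap: 0.0341
grasp_force: 41.0
```

```bash
python3 - <<'E'
from h import *
s=ctrl.state();p=s['tool_pos'];print(p,s['orientation'])
t=inv(C,p);plan([(*t,.112),(*t,.109)],.025)
E
```

```text
[0.61034564 0.13058097 0.12233744] [ 3.12957007  0.46178036 -3.00739161]
now [0.0164 0.3346] 0.1223 z [ 0.44   0.072 -0.895] F [ 1.  -0.1 -2.7] t 19.55 gap 0.0341
(np.float64(0.016425071949931105), np.float64(0.33455474787384104), 0.112) rows 1 each [0.0046, -0.0001, 0.0093]
(np.float64(0.016425071949931105), np.float64(0.33455474787384104), 0.109) rows 1 each [0.0013, -0.0, 0.0027]
```

>>> {"fn": "jog_arm", "kwargs": {"deltas": [[0.002,0,0.0045,0],[0.0018,0,0.0036,0],[0,0,0,0],[0,0,0,0]]}}

```text
clock: 19.95
tool_pos: [0.6096, 0.13, 0.1121]
orientation: [3.13, 0.46, -3.008]
force: [-0.2, 0.6, -2.2]
finger_gap: 0.0339
grasp_force: 41.1
```

>>> {"fn": "jog_arm", "kwargs": {"deltas": [[0.0005,0,0.001,0],[0,0,0,0],[0,0,0,0]]}}

```text
clock: 20.25
tool_pos: [0.6097, 0.13, 0.1111]
orientation: [3.13, 0.46, -3.008]
force: [0.1, -0.2, -2.3]
finger_gap: 0.034
grasp_force: 41.1
```

>>> {"fn": "jog_arm", "kwargs": {"deltas": [[0.0004,0,0.0009,0],[0,0,0,0],[0,0,0,0]]}}

```text
clock: 20.55
tool_pos: [0.61, 0.1301, 0.1106]
orientation: [3.13, 0.461, -3.008]
force: [-3.1, -0.8, 3.2]
finger_gap: 0.034
grasp_force: 41.8
```

>>> {"fn": "jog_arm", "kwargs": {"deltas": [[0,0,0,0],[0,0,0,0],[0,0,0,0],[0,0,0,0],[0,0,0,0],[0,0,0,0]], "fingers": -0.4}}

```text
clock: 21.15
tool_pos: [0.6098, 0.1301, 0.1101]
orientation: [3.13, 0.46, -3.008]
force: [-0.7, 0.1, -1.0]
finger_gap: 0.0599
grasp_force: 0.0
```

>>> {"fn": "jog_arm", "kwargs": {"deltas": [[0,0,-0.01,0],[0,0,-0.02,0],[0,0,-0.035,0],[0,0,-0.045,0],[0,0,-0.045,0],[0,0,-0.045,0],[0.03,0,-0.03,0],[0.03,0,-0.03,0],[0,0,0,0],[0,0,0,0]]}}

```text
clock: 22.15
tool_pos: [0.4424, 0.1044, 0.3174]
orientation: [3.127, 0.462, -3.009]
force: [0.8, 0.5, -1.2]
finger_gap: 0.0598
grasp_force: 0.0
```

```bash
python3 - <<'E'
from h import *
import cv2
s=ctrl.state();print(s['tool_pos'],s['force'])
A=ctrl.get_image('side')[:,:,::-1];B=ctrl.get_image('top')[:,:,::-1]
cv2.imwrite('pics/d4.png',np.hstack([cv2.resize(A[150:320,190:430],(480,340),interpolation=2),cv2.resize(B[150:260,190:290],(309,340),interpolation=2)]))
for n in('side','top'): print(n,[(e['xyz'],e['p']) for e in ctrl.look_for('housing',n)],[(e['xyz'],e['p']) for e in ctrl.look_for('jar',n)])
E
```

```text
[0.44237733 0.10438414 0.31736501] [ 0.82119928  0.53438686 -1.21520292]
side [([0.4931, -0.1452, 0.0437], 0.93), ([0.5935, 0.1239, 0.131], 0.74), ([0.5081, -0.2431, 0.0395], 0.55)] [([0.6779, 0.2475, 0.1341], 0.62)]
top [([0.5112, -0.2308, 0.0299], 0.58), ([0.4937, -0.1284, 0.0466], 0.43), ([0.62, -0.0978, 0.207], 0.38)] [([0.6202, -0.0987, 0.2082], 0.23)]
```

View pics/d4.png

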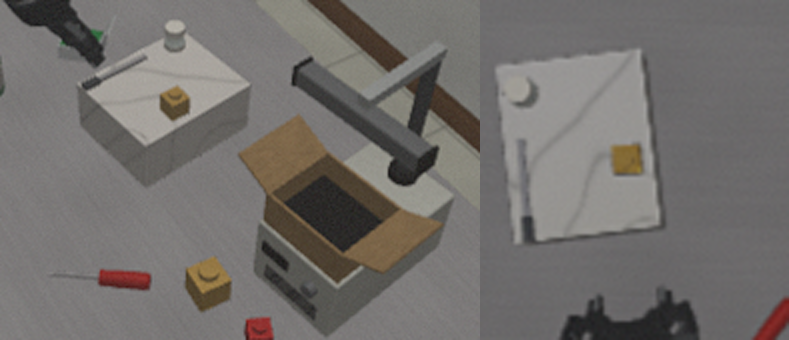

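The picture shows the housing standing upright on the block's right part, at (174,101) left and (627,159) right. The flaps are folded back, the carton is empty, and the jar, tweezers and look-alikes have not moved.

```bash
python3 -c "
from bench import ctrl
print(ctrl.job_done())"
```

```text
the job is handed in; nothing more can be done
None
```

Job handed in at about 22 s of the 72 s allowed: both flaps are folded back against their stops, and after that the brass housing was taken out and stood upright on the marble block, with no other item seen to move in the last pictures.

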